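# Sort the sack clips by the feel of their springs

### The job

The three yellow sack clips parked on the lip of the blue onion bin look alike, but one has a tired spring that gives way under a light squeeze of the handles, while the good ones resist it. Drop the weak clip into the red scrap pail, and clamp both good ones upright on the flat steel rail, straddling its top edge and pushed well down, ready for the next sacks. Leave everything else where it is.

Things in the scene. Friction and masses are not known exactly. Their poses are not given: they have to be found in the camera images.
- clip_a: One of 3 like yellow spring clips, 109 mm long, 40 mm wide, ~75 g: two levers on a pivot, handles on one side, padded jaws on the other; pressing the handles together opens the jaws. Origin on the pivot axis; z to the handles (ends 67 mm away), -z to the jaws (tips 42 mm, pads 21 to 41 mm), y along the pivot, x is the way handles and jaws close. The frame is that of the lever on its -x side
- clip_b: Clip like clip_a. Parked, each straddles the 4 mm lip of the bin, symmetric about its z axis, pivot 5 mm beyond the edge, z leaning with the lip 35 degrees towards the robot. Handles then spread to 54 mm over their ends and about 31 mm at 30 mm from the pivot. Pressed to their stop (0.5 rad) they are parallel, 19 mm over the outer faces, and the pads stand 19 mm apart
- clip_c: Clip like clip_a. Springs of all three: pressed near the handle ends, a good clip starts to open at about 9 N on each handle and is fully open at 17 N; a weak one starts at 3 N and is fully open at 5 N. Let go over a bar, the jaws close and grip it; the pivot stops 5 mm above the bar's edge
- bin: Blue plastic hopper-front stacking bin with onions in it, fixed, 300 mm wide (y), 300 mm deep (x), 170 mm high at the back. Origin: centre of its underside; x points to its back, so its open front with the lip faces the robot. The front lip is a flat plate 4 mm thick that flares outwards, 35 degrees from vertical, its upper edge 111 mm above the table
- bin_lip (a point): middle of the upper edge of the bin's flared front lip, axes as the bin's; the clips are parked along this edge, about 85 mm apart
- rail: Clip rail, fixed: a flat steel bar 260 mm long, 42 mm high and 4 mm thick, set on edge on two round posts 122 mm either side of the middle (posts on the +x side of the bar, with feet on the table); its top edge is 150 mm above the table and bare. Origin: on the table below the middle of the bar; y runs along the bar, x is across it
- rail_edge (a point): middle of the rail's top edge, in the mid-plane of the bar, axes as the rail's; 200 mm of the edge (100 mm either side) is free for clips
- pail: Red plastic scrap pail, empty, fixed, open at the top: 120 mm high, inner radius 71 mm at the bottom and 85 mm at the rim, floor 4 mm. Origin: centre of its underside
- jar: Glass spice jar, radius 34 mm, 110 mm high, origin at its underside; a bystander
- can: Steel food can, radius 37 mm, 90 mm high, origin at its underside; a bystander
- lemon: Lemon, 80 mm long, 60 mm thick, origin at its underside; a bystander
Not all that is in view belongs to the job. What is shaped like the clip_b but pink is not meant.

How it is judged:
By the outcome, as a careful person would: the job done as asked, in the order asked, and still so for the second after the job is handed in, with the robot touching nothing.
It also fails if it takes over 72 s, if anything falls off the work surface, if the arm or the gripper's body presses on something with over 40 N, if the wrist force passes 120 N, or if a joint passes its speed limit or range.

### The arm

A 7-joint arm with a two-finger parallel gripper is mounted at the origin on the work surface. World frame = base frame: x ahead of the robot, y to its left, z up, the work surface at z = 0. Lengths are in m, angles in rad, forces in N, time in s.
With the tool pointing down it reaches from about 0.35 to 0.9 m from the base axis. Payload 19.9 kg.
Tool frame: the origin (TCP) lies between the finger pads; the fingertips stand 19 mm ahead of it and the grasp point (between the pads) is the TCP; z points along the fingers, y is the line along which they close (so a half turn about z gives the same grasp; the last joint's range is limited). The gripper opens to 94 mm and grips with 3 to 60 N. Pads are 16 mm wide; open, the fingers measure 119 mm over their backs; the gripper's body (75 mm by 177 mm) begins 78 mm behind the grasp point.
Start: joints at [1.151, 0.417, -0.01, 1.614, 0.005, 1.111, -0.053], TCP at [0.231, -0.581, 0.224] pointing down, gripper open.
Joint ranges: [-2.81, 2.81], [-0.39, 2.02], [-1.27, 1.25], [0.06, 2.57], [-1.19, 4.33], [0.19, 2], [-2.82, 2.82]. Speed limits (rad/s): [1.89, 1.89, 2.39, 2.39, 3.01, 3.01, 3.01].

### API

Orientations are given as a 3x3 rotation matrix whose columns are the frame's x, y, z axes.
In Python, from rig import robot gives the robot as it stands. Calls block until the motion is done:
- robot.move_ptp(position, orientation): joint-space move of the TCP to a pose.
- robot.move_linear(position, velocity=0.15, frame=None, threshold=None): straight line of the TCP; frame=None keeps the orientation; velocity is the mean speed in m/s. With threshold (N) it stops when the force on the tool has changed by that much, and returns True; else False.
- robot.goto_joints(angles): joint-space move.
- robot.gripper_to(opening): finger opening in m; the grip force is fixed at half the most; returns when the fingers have stopped.
- robot.pause(seconds).
- robot.ik(position, orientation): joint angles nearest the present ones, or None.
- robot.get_state(): the state.
- robot.grab_frame(name): name is "side" or "top" or "wrist"; returns the picture (420x560x3 uint8, red, green, blue); there is no depth.
- robot.camera_info(name): a dict with "fx", "fy", "cx", "cy" (pixels), "rvec" (rotation vector, rad) and "tvec" (3), from world to camera coordinates, as OpenCV has them. Camera axes: x right, y down, z forward; pixel columns grow to the right and rows downward; lengths in m; the calibration is good to about 2 mm. A picture is of the moment at which its call begins: read the wrist's pose just before it. camera_info takes no time and is no camera call; for the wrist camera it gives the pose at the moment of the call.
A pose or a line that the arm cannot do raises robot.PlanningError and nothing moves.
- robot.sign_off(): hands the job in; it is judged then, once.
The state is a dict: "time": time; "qpos": joint angles; "joint_vel": joint speeds; "effort": joint torques, N m; "ee_pos": TCP position; "tool_rot": TCP orientation; "force": force on the tool from outside, world axes, zero at the start; "moment": the same for the moment, N m; "opening": finger opening in m; "grasp_force": force on a finger pad.
Only numpy, scipy, OpenCV 4.12 (cv2) and the standard library are available. Lean on these libraries where they do the work, as an engineer would, in place of code of your own. Each camera call takes 0.05 s, during which the arm holds its last target. There are 200 camera calls.

## Working session

There is one attempt and no reset: what is moved stays moved. The work goes in short steps, each a Python script; the robot and the scene stay as the last script left them, time stands still between calls to the robot, and variables do not carry over. Pictures are saved under pics/ and viewed, at most 10 in all, crops included, and the job is handed in when it is done.

```bash
ls; mkdir -p pics; python3 - <<'E'
from rig import robot
import cv2,numpy as np
for n in ("side","top"):
    im=robot.grab_frame(n); cv2.imwrite(f"pics/{n}0.png",cv2.resize(im[:,:,::-1],(800,600),interpolation=cv2.INTER_CUBIC))
    c=robot.camera_info(n); R=cv2.Rodrigues(np.array(c['rvec']))[0]; print(n,c['fx'],c['cx'],c['cy'],-R.T@c['tvec'],R.round(3).tolist())
s=robot.get_state(); print(s)
E
```

```text
pics
side 484.97939141439116 274.61922301714293 210.9314863816365 [-0.03342909  0.52723166  1.00674897] [[-0.713, -0.701, 0.014], [-0.544, 0.54, -0.642], [0.443, -0.466, -0.766]]
top 412.4586593543937 281.21539628178976 215.67099893650013 [ 0.30864203 -0.01702837  1.17993197] [[-0.027, -1.0, -0.001], [-0.988, 0.027, -0.155], [0.155, -0.003, -0.988]]
{'time': 0.1, 'qpos': array([ 1.15149673,  0.41793301, -0.01029896,  1.61409055,  0.00469511,
        1.11067594, -0.05299657]), 'joint_vel': array([-6.42508212e-04, -1.78414687e-03,  4.19434818e-04, -2.29302993e-03,
        8.52502989e-05,  1.33317209e-03, -2.43558885e-04]), 'effort': array([ 6.72918013e-04, -8.52585268e+01,  6.39329385e-01, -4.26694286e+01,
       -4.89187567e-02,  1.64656795e-02,  2.61459888e-05]), 'ee_pos': array([ 0.23042664, -0.58064597,  0.223886  ]), 'tool_rot': array([[ 9.29476528e-01,  3.68880955e-01, -4.74494802e-04],
       [ 3.68881251e-01, -9.29476021e-01,  9.73638225e-04],
       [-8.18749421e-05, -1.08000611e-03, -9.99999413e-01]]), 'force': array([-0.51174039,  0.27951693, -0.34541581]), 'moment': array([-0.05140297, -0.02179222,  0.03203274]), 'grasp_force': 0.0, 'opening': 0.0938722334264477}
```

View pics/side0.png

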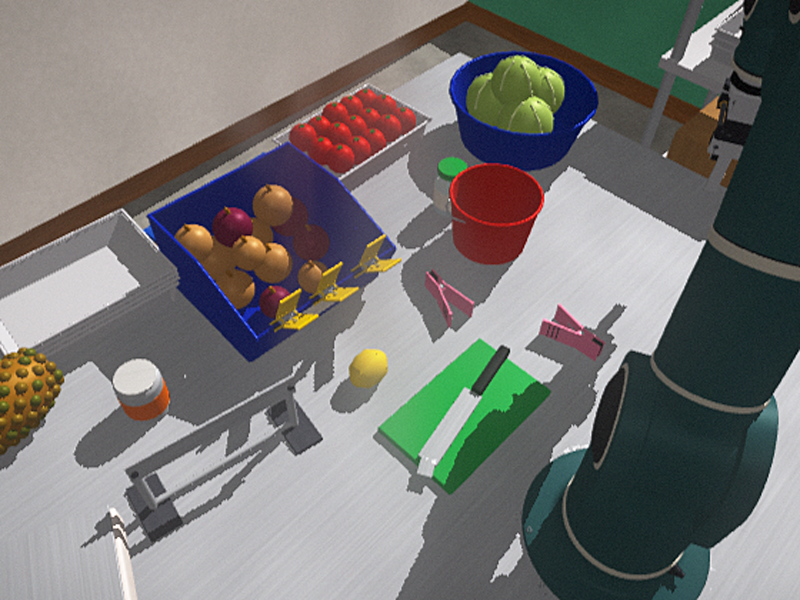

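View pics/top0.png

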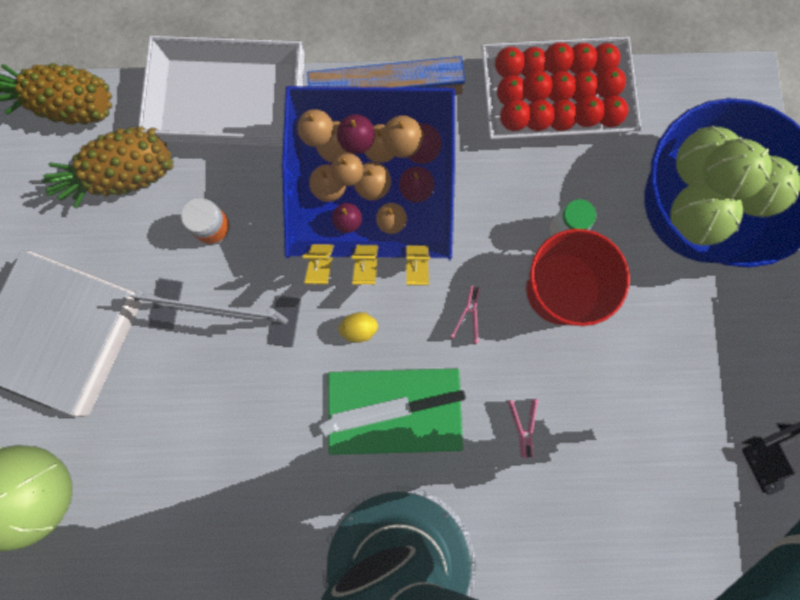

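The side view shows three yellow clips at (295,310), (333,283) and (377,257) on the lip, and the rail running from (130,470) to (298,380). In the top view the clips are at (318,262), (365,262) and (417,262), the rail runs from (135,297) to (287,320), and the pail is at (578,278).

```bash
python3 - <<'E'
import cv2,numpy as np
from rig import robot
P=[("top",203,150,4.),("top",87,170,400/120),("side",187,160,4.),("side",80,262,400/150)]
ims={n:robot.grab_frame(n)[:,:,::-1] for n in("top","side")}
out=[]
for n,x,y,s in P:
    M=np.array([[s,0,-s*x],[0,s,-s*y]]); out.append(cv2.warpAffine(ims[n],M,(400,300),flags=cv2.INTER_CUBIC))
cv2.imwrite("pics/comp.png",np.vstack([np.hstack(out[:2]),np.hstack(out[2:])]))
E
```

```text
(no output)
```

View pics/comp.png

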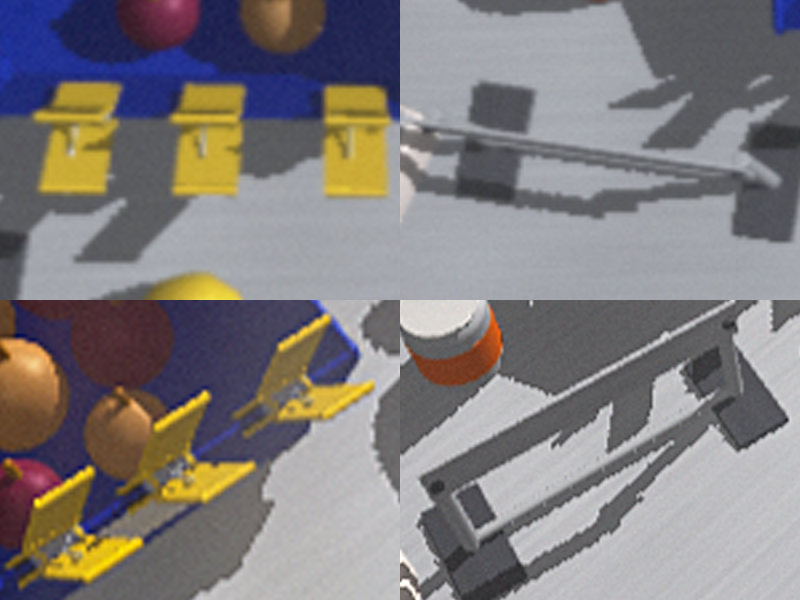

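The composite shows the ends of both handles of each clip in both views (e.g. back handle of clip 1 in top panel (35,117)-(106,122)). The rail's top edge is also visible in both. Next I triangulate.

```bash
cat > h.py <<'E'
import cv2,numpy as np
from rig import robot
def cam(n):
    c=robot.camera_info(n);R=cv2.Rodrigues(np.array(c['rvec']))[0]
    return dict(K=np.array([[c['fx'],0,c['cx']],[0,c['fy'],c['cy']],[0,0,1]]),R=R,t=np.array(c['tvec']).reshape(3,1))
def P(c): return c['K']@np.hstack([c['R'],c['t']])
def tri(c1,p1,c2,p2):
    X=cv2.triangulatePoints(P(c1),P(c2),np.array(p1,float).T.copy(),np.array(p2,float).T.copy());return (X[:3]/X[3]).T
def proj(c,X): return cv2.projectPoints(np.array(X,float),cv2.Rodrigues(c['R'])[0],c['t'],c['K'],None)[0][:,0]
def onz(c,p,z):
    d=c['R'].T@np.linalg.inv(c['K'])@np.array([*p,1.]);o=(-c['R'].T@c['t'])[:,0];return o+d*(z-o[2])/d[2]
def lineplane(c,a,b): # plane through camera centre
    l=np.cross([*a,1.],[*b,1.]);return P(c).T@l
E
python3 - <<'E'
from h import *
T=cam("top");S=cam("side")
tt=lambda p:np.array(p)/4+[203,150]
ss=lambda p:(np.array(p)-[0,300])/4+[187,160]
bt=tt([[35,117],[106,122],[172,120],[243,122],[322,120],[390,120]])
bs=ss([[35,507],[93,468],[152,430],[208,393],[270,355],[328,317]])
ft=tt([[38,190],[101,193],[173,193],[239,194],[323,194],[387,194]])
fs=ss([[82,578],[142,542],[205,500],[254,465],[315,418],[373,384]])
b=tri(T,bt,S,bs);f=tri(T,ft,S,fs);np.set_printoptions(precision=4,suppress=True)
print(b);print(f)
print("reproj",(proj(T,b)-bt).round(1).tolist(),(proj(T,f)-ft).round(1).tolist())
m=(b+f)/2;m=(m[::2]+m[1::2])/2;print("axis end mids",m,"sep",np.linalg.norm(b-f,axis=1))
rt=lambda p:(np.array(p)-[400,0])*.3+[87,170]
rs=lambda p:(np.array(p)-[400,300])*.375+[80,262]
p1=lineplane(T,*rt([[440,127],[735,167]]));p2=lineplane(S,*rs([[430,476],[700,322]]))
d=np.cross(p1[:3],p2[:3]);d/=np.linalg.norm(d)
for y in(.1,.2,.3): print("rail",np.linalg.solve([p1[:3],p2[:3],[0,1,0]],[-p1[3],-p2[3],y]))
for p in rt([[440,127],[735,167]]):print(onz(T,p,.15))
for p in [(127*.7,470*.7),(298*.7,375*.7)]:print(onz(S,p,.15))
print("lip corners",onz(T,(285*.7,258*.7),.111),onz(T,(453*.7,258*.7),.111))
print("pail",onz(T,(578*.7,278*.7),.12), onz(T,(530*.7,278*.7),.12),onz(T,(629*.7,278*.7),.12))
print("jar",onz(T,(579*.7,215*.7),.11),'can?',onz(T,(200*.7,216*.7),.1),'lemon',onz(T,(358*.7,327*.7),.06))
E
```

```text
[[ 0.5631  0.1508  0.1817]
 [ 0.561   0.1083  0.1811]
 [ 0.5598  0.0664  0.1816]
 [ 0.5584  0.023   0.1807]
 [ 0.5588 -0.0267  0.1766]
 [ 0.5549 -0.0699  0.1815]]
[[ 0.5226  0.1536  0.157 ]
 [ 0.519   0.1133  0.1569]
 [ 0.5172  0.0675  0.1567]
 [ 0.5175  0.0269  0.1537]
 [ 0.5177 -0.0253  0.1536]
 [ 0.5136 -0.0675  0.1554]]
reproj [[-0.5, -0.6], [-1.1, -1.4], [-0.7, -1.0], [-1.0, -1.3], [-0.8, -1.1], [-0.4, -0.5]] [[-0.7, -0.9], [-0.5, -0.6], [-0.3, -0.4], [-0.7, -1.0], [-1.2, -1.6], [-0.4, -0.6]]
axis end mids [[ 0.5414  0.1315  0.1692]
 [ 0.5382  0.0459  0.1682]
 [ 0.5362 -0.0473  0.1668]] sep [0.0475 0.0487 0.0493 0.0492 0.0471 0.0489]
rail [0.4462 0.1    0.1502]
rail [0.4628 0.2    0.1491]
rail [0.4794 0.3    0.148 ]
[0.5023 0.4409 0.15  ]
[0.4653 0.2162 0.15  ]
[0.5052 0.4667 0.15  ]
[0.4602 0.207  0.15  ]
lip corners [0.5766 0.194  0.111 ] [ 0.5679 -0.1186  0.111 ]
pail [ 0.5218 -0.3455  0.12  ] [ 0.5242 -0.2574  0.12  ] [ 0.5192 -0.439   0.12  ]
jar [ 0.6447 -0.3594  0.11  ] can? [0.6659 0.3581 0.1   ] lemon [0.4499 0.0639 0.06  ]
```

```bash
cat >> h.py <<'E'
def clipframe(yaw=-.028,tilt=np.radians(35),sgn=1):
    c,s=np.cos(tilt),np.sin(tilt);cy,sy=np.cos(yaw),np.sin(yaw)
    Rz=np.array([[cy,-sy,0],[sy,cy,0],[0,0,1]])
    return Rz@np.array([[0,sgn*c,s],[sgn,0,0],[0,sgn*s,-c]])
def st(): 
    s=robot.get_state();return dict(t=round(s['time'],2),p=s['ee_pos'].round(4),op=round(s['opening'],4),gf=round(s['grasp_force'],2),F=s['force'].round(1))
E
python3 - <<'E'
from h import *
E=np.array([[ 0.5414,.1315,.1692],[.5382,.0459,.1682],[.5362,-.0473,.1668]])
for sg in(1,-1):
    R=clipframe(sgn=sg)
    for e in E:
        for back in(-.012,.07): print(sg,back,robot.ik(e-R[:,2]*back,R))
    Rr=clipframe(yaw=-.164,tilt=0,sgn=sg); print('rail',robot.ik([.4855,.337,.25],Rr))
R=clipframe(sgn=1 if robot.ik(E[2],clipframe()) is not None else -1)
q=[robot.ik(E[2]-R[:,2]*.07,clipframe(sgn=s)) for s in(1,-1)]
sg=1 if q[1] is None or (q[0] is not None and abs(q[0][6])<=abs(q[1][6])) else -1
R=clipframe(sgn=sg);robot.move_ptp(E[2]-R[:,2]*.07,R);print(sg,st(),robot.get_state()['qpos'])
np.savez('w1.npz',**cam("wrist"));im=robot.grab_frame("wrist");cv2.imwrite("pics/w1.png",cv2.resize(im[:,:,::-1],(800,600),interpolation=cv2.INTER_CUBIC))
E
```

```text
1 -0.012 [-0.25742638  0.1962974  -0.19055108  2.26435115  1.19245128  0.3185894
 -1.55038541]
1 0.07 [ 6.68550836e-02 -8.40831173e-04 -5.53673744e-01  2.28308134e+00
  7.63881946e-01  4.19989613e-01 -1.15279388e+00]
1 -0.012 [ 0.12659254  0.16860722 -0.37130524  2.31198647  1.23326081  0.2151296
 -1.41229988]
1 0.07 [ 0.71770894 -0.07217895 -0.92439108  2.32878995  0.31937708  0.27513579
 -0.53301379]
1 -0.012 [ 1.02090487  0.30602705 -1.08477433  2.30358274  1.35778724  0.26708691
 -1.25065089]
1 0.07 [ 0.75635494 -0.06993579 -0.68745095  2.34192428 -0.2472791   0.2495208
  0.24894402]
rail [ 0.05943511  0.50215085 -0.97932579  1.64911047  0.43811168  1.2279973
 -1.17770201]
-1 -0.012 [ 0.52781804  0.36964911 -1.08431363  2.24339955  1.42428872  0.58713548
  1.47278397]
-1 0.07 [-0.84448697 -0.02866909  0.34834606  2.30832457  0.78583657  0.43034677
  1.96643144]
-1 -0.012 [ 0.7650267   0.30963248 -1.08510947  2.29606896  1.42554107  0.41453251
  1.62075321]
-1 0.07 [-0.98119552 -0.12631202  0.68848307  2.37080874  0.75973119  0.36824658
  2.19312811]
-1 -0.012 [ 1.02090487  0.30602705 -1.08477433  2.30358274  1.35778724  0.26708691
  1.89094177]
-1 0.07 [ 1.32213224 -0.11909966 -1.19559953  2.33238638 -0.56569536  0.27978521
 -2.57483402]
rail [ 0.11801141  0.5489668  -1.08358602  1.64751555  0.50614388  1.25670353
  1.91096406]
1 {'t': 2.34, 'p': array([ 0.4963, -0.0468,  0.2243]), 'op': 0.0942, 'gf': 0.0, 'F': array([-0.3, -0.2, -0.2])} [ 0.75687279 -0.06930938 -0.6866872   2.34119194 -0.24720895  0.24978294
  0.24883766]
```

View pics/w1.png

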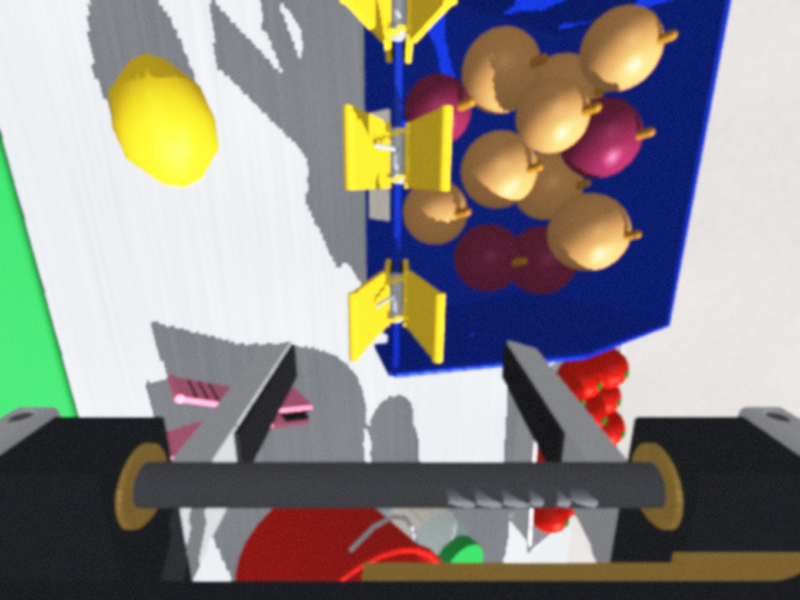

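The wrist view shows clip 3 with its handle end edges at (350,293)-(350,360) and (443,295)-(443,362). Clip 2 is at (345,105)-(345,190) and (452,107)-(452,190). Both are about centred between the fingertips at (293,347) and (508,345).

```bash
python3 - <<'E'
from h import *
np.set_printoptions(precision=4,suppress=True)
W=dict(np.load('w1.npz'));print('cam',(-W['R'].T@W['t'])[:,0],W['R'],W['K'][0])
T=cam("top");S=cam("side")
R=clipframe();X,Z=R[:,1],-R[:,2];Y=np.array([.028,1,0])
E=np.array([[ 0.5414,.1315,.1692],[.5382,.0459,.1682],[.5362,-.0473,.1668]])
from scipy.optimize import least_squares
tt=lambda p:np.array(p)/4+[203,150]
ss=lambda p:(np.array(p)-[0,300])/4+[187,160]
obsT=tt([[35,117],[106,122],[38,190],[101,193]]),tt([[172,120],[243,122],[173,193],[239,194]]),tt([[322,120],[390,120],[323,194],[387,194]])
obsS=ss([[35,507],[93,468],[82,578],[142,542]]),ss([[152,430],[208,393],[205,500],[254,465]]),ss([[270,355],[328,317],[315,418],[373,384]])
obsW={1:np.array([[452,107],[452,190],[345,105],[345,190]])*.7,2:np.array([[443,295],[443,362],[350,293],[350,360]])*.7}
def pts(e): return np.array([e+X*.026*a+Y*.02*b for a,b in((1,1),(1,-1),(-1,1),(-1,-1))])
for i in range(3):
    def res(e,w=1): 
        q=pts(e);r=[proj(T,q)-obsT[i],proj(S,q)-obsS[i]]
        if i in obsW:r.append(proj(W,q)-obsW[i])
        return np.concatenate(r).ravel()
    s=least_squares(res,E[i]);r=s.fun.reshape(-1,4,2);print(i+1,s.x,r.mean(1).round(1).tolist(),r.std(1).round(1).tolist())
    if i in obsW:
        s=least_squares(lambda e:(proj(W,pts(e))-obsW[i]).ravel(),E[i]);print('  wrist only',s.x,(s.fun**2).mean()**.5, 'lateral vs E',(s.x-E[i])@X,(s.x-E[i])@Z)
E
```

```text
cam [0.4072 0.0367 0.3556] [[ 0.8187 -0.0238  0.5737]
 [-0.1847 -0.9569  0.2239]
 [ 0.5436 -0.2893 -0.7879]] [299.0617   0.     279.0323]
1 [0.5414 0.1314 0.1688] [[-0.6, -0.9], [0.9, 0.3]] [[1.0, 0.8], [0.8, 0.6]]
2 [0.5368 0.0465 0.1709] [[-1.0, -0.6], [1.1, -0.1], [-0.0, -0.0]] [[0.8, 0.6], [0.4, 0.5], [1.3, 0.6]]
  wrist only [0.5355 0.0463 0.1729] 0.9731644627888791 lateral vs E 0.0004490408073560643 0.0054004047914249925
3 [ 0.5346 -0.0488  0.1683] [[-0.1, -0.5], [1.8, -0.2], [0.1, -0.5]] [[0.3, 0.4], [1.3, 1.0], [0.8, 0.7]]
  wrist only [ 0.5335 -0.0485  0.1698] 0.7423881275586172 lateral vs E -0.00046042626957935157 0.003938048762297442
```

```bash
cat >> h.py <<'E'
C={1:np.array([.5400,.1315,.1695]),2:np.array([.5368,.0465,.1705]),3:np.array([.5346,-.0487,.1693])}
RC=clipframe();ZC=-RC[:,2]
def pre(i):robot.move_ptp(C[i]+ZC*.06,RC)
def go(i):return robot.move_linear(C[i]-ZC*.012,.12,threshold=8)
def test():
    for o in(.056,.052,.049,.046):
        robot.gripper_to(o);robot.pause(.15);print(o,st())
E
python3 - <<'E'
from h import *
pre(3);print(go(3));test()
np.savez('w2.npz',**cam("wrist"));im=robot.grab_frame("wrist");cv2.imwrite("pics/w2.png",cv2.resize(im[:,:,::-1],(800,600),interpolation=cv2.INTER_CUBIC))
E
```

```text
Traceback (most recent call last):
  File "h.py", line 23, in go
    def go(i):return robot.move_linear(C[i]-ZC*.012,.12,threshold=8)
                     ~~~~~~~~~~~~~~~~~^^^^^^^^^^^^^^^^^^^^^^^^^^^^^^
rig.PlanningError: the arm cannot follow that straight line within its joint ranges
```

```bash
python3 - <<'E'
from h import *
np.set_printoptions(precision=2,suppress=True,linewidth=150)
print(robot.get_state()['qpos'],st()['p'])
for i in(3,2,1):
  for tilt in(35,30,25):
    R=clipframe(tilt=np.radians(tilt));z=-R[:,2]
    print(i,tilt)
    for d in(.06,.03,0,-.012): print('   ',d,robot.ik(C[i]+(ZC if 0 else z)*d,R))
E
```

```text
[ 0.77 -0.04 -0.71  2.34 -0.2   0.23  0.21] [ 0.5  -0.05  0.22]
3 35
    0.06 [ 0.77 -0.05 -0.71  2.34 -0.2   0.23  0.21]
    0.03 None
    0 [ 1.03  0.23 -1.07  2.31  1.14  0.22 -1.05]
    -0.012 [ 1.03  0.29 -1.08  2.3   1.32  0.26 -1.21]
3 30
    0.06 [ 0.81 -0.01 -0.76  2.27 -0.06  0.36  0.07]
    0.03 [ 0.86  0.09 -0.84  2.26  0.22  0.3  -0.19]
    0 [ 0.8   0.19 -0.82  2.26  0.54  0.27 -0.49]
    -0.012 [ 0.75  0.22 -0.78  2.25  0.65  0.25 -0.59]
3 25
    0.06 [ 0.86  0.04 -0.82  2.19  0.04  0.49 -0.02]
    0.03 [ 0.93  0.14 -0.94  2.19  0.28  0.44 -0.24]
    0 [ 0.93  0.25 -0.99  2.19  0.56  0.42 -0.49]
    -0.012 [ 0.88  0.28 -0.94  2.19  0.62  0.41 -0.55]
2 35
    0.06 [ 0.86 -0.05 -1.07  2.32  0.4   0.26 -0.61]
    0.03 [ 0.77  0.1  -1.03  2.32  0.94  0.29 -1.11]
    0 [ 0.1   0.13 -0.34  2.32  1.07  0.22 -1.26]
    -0.012 [ 0.02  0.15 -0.26  2.32  1.17  0.2  -1.36]
2 30
    0.06 [ 0.79 -0.   -1.    2.25  0.32  0.4  -0.5 ]
    0.03 [ 0.79  0.13 -1.06  2.25  0.68  0.39 -0.83]
    0 [ 0.51  0.18 -0.77  2.25  0.82  0.35 -0.97]
    -0.012 [ 0.36  0.2  -0.62  2.25  0.84  0.32 -1
[... 168 characters left out ...]
  -0.012 [ 0.61  0.27 -0.9   2.18  0.76  0.46 -0.89]
1 35
    0.06 [-0.48  0.01 -0.01  2.3   0.8   0.4  -1.19]
    0.03 [-0.63  0.08  0.17  2.3   0.89  0.34 -1.28]
    0 [ 0.44  0.28 -0.97  2.25  1.32  0.51 -1.61]
    -0.012 [ 0.29  0.27 -0.79  2.25  1.34  0.46 -1.64]
1 30
    0.06 [-0.26  0.03 -0.19  2.22  0.55  0.47 -0.92]
    0.03 [ 0.67  0.26 -1.2   2.2   1.    0.58 -1.28]
    0 [ 0.5   0.31 -1.03  2.2   1.1   0.55 -1.37]
    -0.012 [ 0.43  0.32 -0.94  2.19  1.13  0.53 -1.4 ]
1 25
    0.06 [ 0.72  0.19 -1.22  2.13  0.65  0.65 -0.96]
    0.03 [ 0.67  0.3  -1.2   2.13  0.85  0.66 -1.12]
    0 [ 0.53  0.34 -1.05  2.13  0.93  0.62 -1.18]
    -0.012 [ 0.46  0.35 -0.97  2.13  0.95  0.6  -1.2 ]
```

```bash
cat >> h.py <<'E'
RG=clipframe(tilt=np.radians(30));ZG=-RG[:,2]
def G(i): return C[i]-ZC*.047+ZG*.035
def pre(i,d=.065):robot.move_ptp(G(i)+ZG*d,RG)
def go(i):return robot.move_linear(G(i),.12,threshold=10)
def snap(n):
    im=robot.grab_frame("wrist");cv2.imwrite(f"pics/{n}.png",cv2.resize(im[:,:,::-1],(800,600),interpolation=cv2.INTER_CUBIC))
E
python3 - <<'E'
from h import *
pre(3);print(go(3));test();snap('w2')
E
```

```text
False
0.056 {'t': 4.56, 'p': array([ 0.544, -0.049,  0.161]), 'op': 0.0557, 'gf': 0.79, 'F': array([-1.7, -0.3, -0.2])}
0.052 {'t': 5.02, 'p': array([ 0.544 , -0.0489,  0.1611]), 'op': 0.0518, 'gf': 0.81, 'F': array([-2.5,  0.4, -0.1])}
0.049 {'t': 5.45, 'p': array([ 0.5441, -0.049 ,  0.1612]), 'op': 0.0491, 'gf': 3.54, 'F': array([-3.1, -0.9,  2.7])}
0.046 {'t': 5.88, 'p': array([ 0.5443, -0.0489,  0.1614]), 'op': 0.046, 'gf': 4.24, 'F': array([-3.9,  0.4,  6.2])}
```

View pics/w2.png

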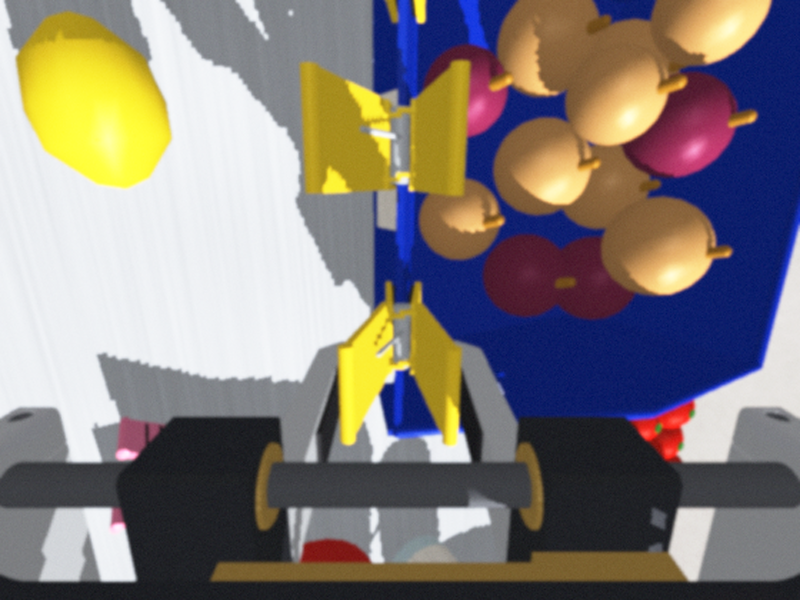

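Clip 3 sits between the fingertips with both handles at the pads (350,350 and 455,350). The force is about 4 N, so I squeeze a little further to tell weak from good.

```bash
python3 - <<'E'
from h import *
for o in(.043,.040,.037):
    robot.gripper_to(o);robot.pause(.2);print(o,st(),robot.get_state()['moment'].round(2))
    if robot.get_state()['grasp_force']>8: break
E
```

```text
0.043 {'t': 6.42, 'p': array([ 0.5444, -0.049 ,  0.1614]), 'op': 0.0435, 'gf': 4.34, 'F': array([-3.5,  1.4,  6.3])} [ 0.    0.48 -0.  ]
0.04 {'t': 6.91, 'p': array([ 0.5444, -0.0489,  0.1614]), 'op': 0.0401, 'gf': 4.38, 'F': array([-4. ,  0.2,  5.6])} [ 0.01  0.44 -0.  ]
0.037 {'t': 7.4, 'p': array([ 0.5444, -0.049 ,  0.1615]), 'op': 0.0371, 'gf': 4.46, 'F': array([-4.6,  0.5,  7.6])} [ 0.04  0.53 -0.02]
```

```bash
python3 - <<'E'
from h import *
for o in(.030,.023,.0):
    robot.gripper_to(o);robot.pause(.15);print(o,st())
snap('w3')
E
```

```text
0.03 {'t': 7.91, 'p': array([ 0.5443, -0.049 ,  0.1614]), 'op': 0.0302, 'gf': 4.5, 'F': array([-4.3, -0. ,  5.9])}
0.023 {'t': 8.42, 'p': array([ 0.5444, -0.049 ,  0.1615]), 'op': 0.023, 'gf': 4.59, 'F': array([-5.2, -0.7,  6.4])}
0.0 {'t': 8.83, 'p': array([ 0.5448, -0.0489,  0.1618]), 'op': 0.0184, 'gf': 29.91, 'F': array([-3. ,  0.4,  8. ])}
```

View pics/w3.png

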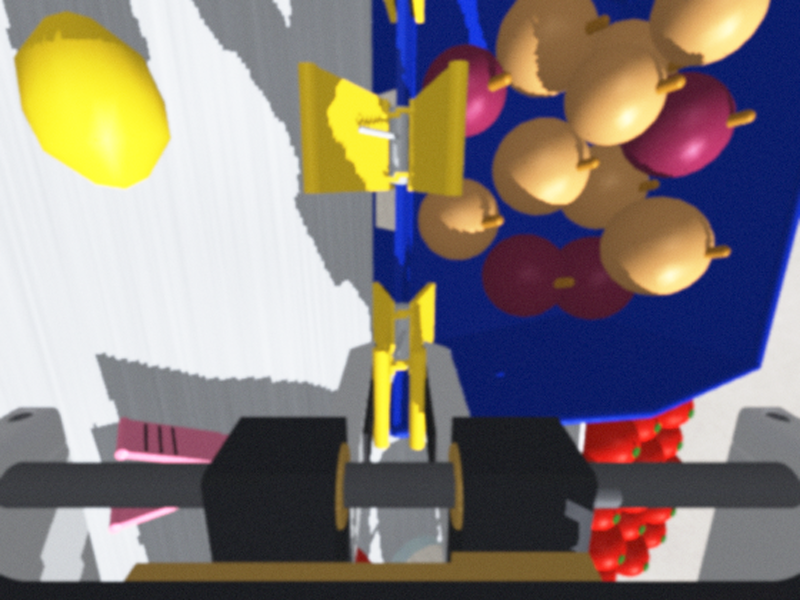

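Clip 3 closes fully at about 4.6 N, so it is the weak one; the picture shows its handles parallel in the fingers at (400,400). I take it to the pail.

```bash
python3 - <<'E'
from h import *
p=robot.get_state()['ee_pos'];robot.move_linear(p+ZC*.07,.15);p=robot.get_state()['ee_pos'];robot.move_linear(p+[0,-.03,.05],.2);print(st())
D=clipframe(yaw=0,tilt=0)
robot.move_ptp([.52,-.348,.27],D);print(st());robot.move_linear([.52,-.348,.20],.2)
robot.gripper_to(.094);robot.pause(.2);robot.move_linear([.52,-.348,.27],.25);print(st())
pre(2);print(st());print(robot.get_state()['qpos']);snap('w4')
E
```

```text
{'t': 10.03, 'p': array([ 0.5047, -0.0779,  0.2682]), 'op': 0.0188, 'gf': 29.95, 'F': array([-0.3,  0.3, -2.7])}
{'t': 11.08, 'p': array([ 0.5206, -0.3461,  0.2696]), 'op': 0.0186, 'gf': 29.95, 'F': array([-0.5,  0.1, -0.7])}
{'t': 13.43, 'p': array([ 0.5202, -0.3481,  0.2708]), 'op': 0.0942, 'gf': 0.0, 'F': array([-0.3,  0.8, -1.3])}
{'t': 14.91, 'p': array([0.5143, 0.0465, 0.2187]), 'op': 0.0944, 'gf': 0.0, 'F': array([-0. ,  0.4,  0.5])}
[ 0.51123758  0.0191781  -0.73544592  2.24764262  0.36382726  0.39272218
 -0.55231218]
```

View pics/w4.png

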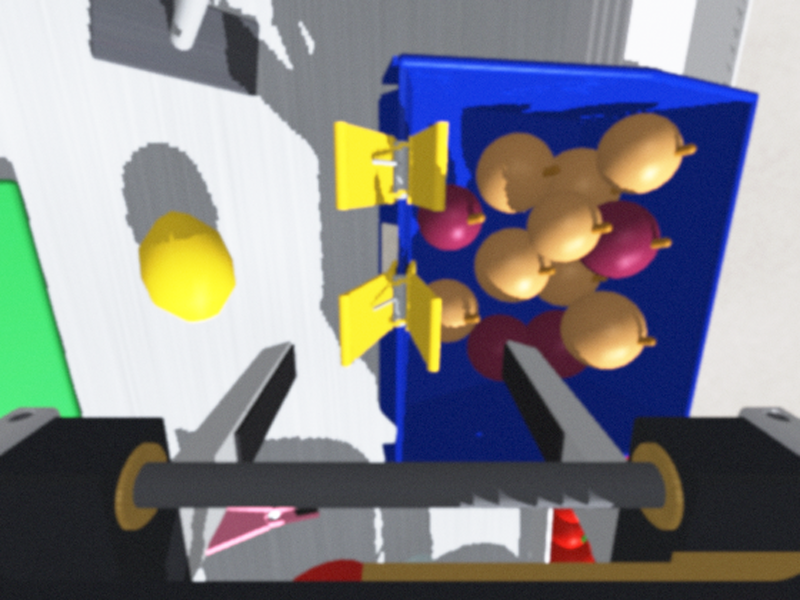

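The view shows clip 2 at (390,320), centred between the open fingers, and clip 1 at (392,165), both undisturbed. I grab clip 2 and go above the rail.

```bash
cat >> h.py <<'E'
RY=-.164
RR=clipframe(yaw=RY,tilt=0)
def grab(i):
    print('hit',go(i))
    for o in(.045,0): robot.gripper_to(o);robot.pause(.1);print(st())
    p=robot.get_state()['ee_pos'];robot.move_linear(p+ZC*.07,.15);p=robot.get_state()['ee_pos'];robot.move_linear(p+[-.02,.03,.05],.2)
E
python3 - <<'E'
from h import *
grab(2)
m=np.array([.4855,.337,0])+RR[:,0]*.02;m[2]=.29
robot.move_ptp(m,RR);robot.pause(.2);print(m,st())
np.savez('w5.npz',**cam("wrist"));snap('w5')
E
```

```text
hit False
{'t': 16.64, 'p': array([0.546 , 0.0463, 0.1625]), 'op': 0.0453, 'gf': 12.97, 'F': array([-10.8,  -0. ,  11.3])}
{'t': 17.27, 'p': array([0.547 , 0.0467, 0.1635]), 'op': 0.019, 'gf': 30.05, 'F': array([-11.5,  -0.3,  19.6])}
[0.48876532 0.35673164 0.29      ] {'t': 19.63, 'p': array([0.4893, 0.3555, 0.2903]), 'op': 0.0188, 'gf': 29.97, 'F': array([-0.4,  0.9, -0.5])}
```

View pics/w5.png

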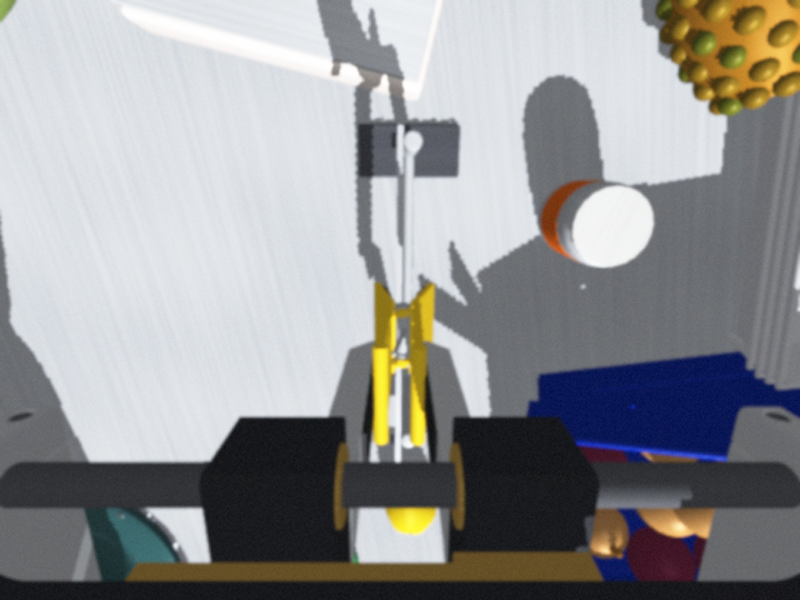

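```bash
python3 - <<'E'
from h import *
W=dict(np.load('w5.npz'));im=cv2.imread('pics/w5.png')
c0=np.array([.4855,.337,.15])
def crop(im):
    a=im[100:330,360:460];b=im[320:480,360:460]
    return np.hstack([cv2.resize(a,None,fx=2.6,fy=2.6,interpolation=cv2.INTER_CUBIC)])
im2=im.copy()
pr=lambda X:proj(W,X)/.7
X=[c0+RR[:,0]*s+RR[:,1]*o for s in(.13,.04) for o in(-.002,.002)]
q=pr(X);print(q)
for k in(0,1):cv2.line(im2,tuple(int(v*16) for v in q[k]),tuple(int(v*16) for v in q[k+2]),(0,0,255),1,cv2.LINE_AA,4)
e=cv2.resize(im[100:330,350:450],None,fx=2.6,fy=2.6,interpolation=cv2.INTER_CUBIC)
f=cv2.resize(im2[100:330,350:450],None,fx=2.6,fy=2.6,interpolation=cv2.INTER_CUBIC)
g=cv2.resize(im2[340:570,350:450],None,fx=2.6,fy=2.6,interpolation=cv2.INTER_CUBIC)
cv2.imwrite('pics/w5c.png',np.hstack([e,f,g]))
E
```

```text
[[393.49149586 129.13900256]
 [399.57597666 129.13480161]
 [394.00331524 263.85535861]
 [399.59660544 263.84961584]]
```

View pics/w5c.png

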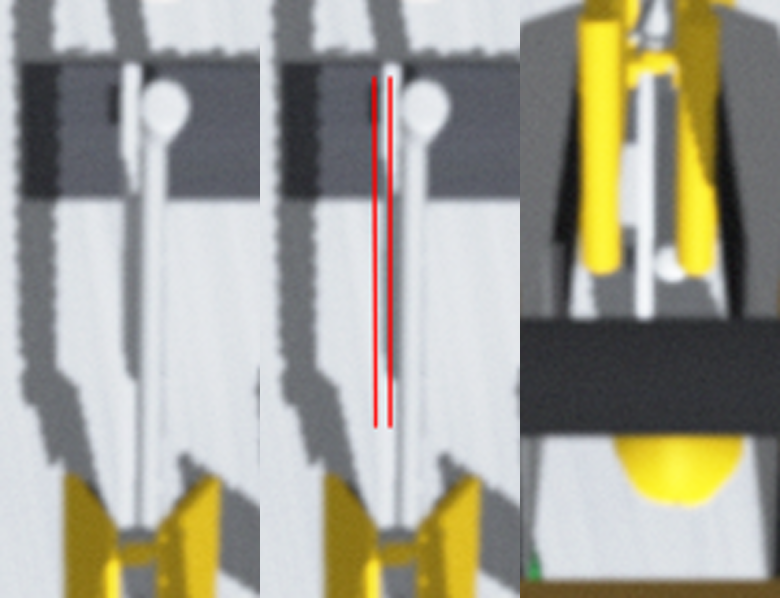

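Clip 2 is good (13 N) and is held at (400,400). The bar's top strip runs from x≈401 at y=125 to x≈398 at y=417. That is 3 mm and 1 mm to +x of my estimate, so I correct the rail line and place the clip.

```bash
cat >> h.py <<'E'
RM=np.array([.4855,.337,.15])+RR[:,1]*.0017+RR[:,0]*.003
RR=clipframe(yaw=-.1735,tilt=0)
def place(s,off=-.0025):
    b=RM+RR[:,0]*s+RR[:,1]*off
    robot.move_ptp(b+[0,0,.125],RR);robot.pause(.15)
    h=robot.move_linear(b+[0,0,.09],.1,threshold=8);print('mid',h,st())
    if h: return False
    h=robot.move_linear(b+[0,0,.055],.05,threshold=15);print('down',h,st(),robot.get_state()['moment'].round(2))
    return True
def release(s,off=-.0025):
    for o in(.035,.06,.09):robot.gripper_to(o);print(st())
    b=RM+RR[:,0]*s+RR[:,1]*off;robot.move_linear(b+[0,0,.16],.15)
E
python3 - <<'E'
from h import *
print(place(.02))
E
```

```text
mid False {'t': 20.58, 'p': array([0.4887, 0.3599, 0.2401]), 'op': 0.0193, 'gf': 29.97, 'F': array([ 0.7,  0.9, -0.3])}
down True {'t': 21.18, 'p': array([0.4888, 0.3597, 0.2094]), 'op': 0.0192, 'gf': 30.0, 'F': array([0.9, 0.1, 1.2])} [-0.09 -0.31  0.01]
True
```

```bash
python3 - <<'E'
from h import *
release(.02);snap('w6');print(st())
try:
    pre(1);grab(1);print(st());print(place(-.06))
except Exception as e: print(repr(e),st())
E
```

```text
{'t': 21.65, 'p': array([0.4885, 0.3595, 0.2096]), 'op': 0.0352, 'gf': 11.47, 'F': array([ 0.3,  0. , -1.7])}
{'t': 22.23, 'p': array([0.4885, 0.3596, 0.2098]), 'op': 0.0601, 'gf': 0.0, 'F': array([ 0.8,  0.3, -0.1])}
{'t': 22.88, 'p': array([0.4885, 0.3596, 0.2097]), 'op': 0.0901, 'gf': 0.0, 'F': array([-0.3, -0.6, -0.7])}
{'t': 23.75, 'p': array([0.4884, 0.3595, 0.3089]), 'op': 0.0903, 'gf': 0.0, 'F': array([-0.2, -0.4, -0.2])}
hit False
{'t': 26.36, 'p': array([0.5492, 0.1315, 0.1616]), 'op': 0.0454, 'gf': 13.05, 'F': array([-11.7,  -0.1,  12. ])}
{'t': 27.0, 'p': array([0.5504, 0.132 , 0.1629]), 'op': 0.0194, 'gf': 30.04, 'F': array([-9.6,  0.2, 19.3])}
{'t': 28.08, 'p': array([0.4907, 0.1623, 0.2692]), 'op': 0.0195, 'gf': 29.92, 'F': array([-0.2, -0.6, -1.4])}
mid False {'t': 29.38, 'p': array([0.4749, 0.281 , 0.2402]), 'op': 0.0197, 'gf': 29.92, 'F': array([-0.3, -0.5,  0.1])}
down True {'t': 29.98, 'p': array([0.475 , 0.281 , 0.2089]), 'op': 0.019, 'gf': 30.01, 'F': array([ 0.8, -0.5,  2.5])} [-0.05 -0.37  0.01]
True
```

View pics/w6.png

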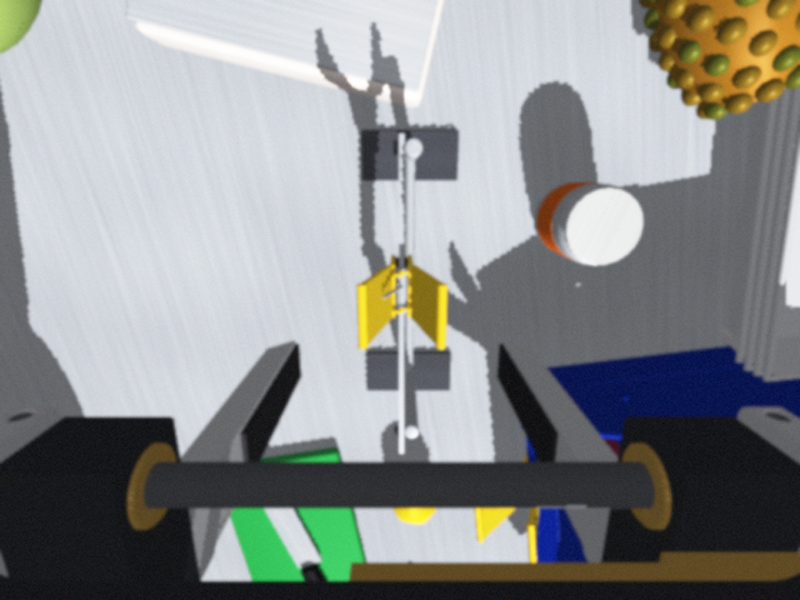

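The picture shows the first good clip upright and symmetric on the rail at (402,300). Clip 1 is good too (13 N) and seated, so I release it and check with numbers.

```bash
python3 - <<'E'
from h import *
release(-.06);p=robot.get_state()['ee_pos'];robot.move_linear(p+[-.1,-.12,.08],.25);robot.pause(.3);print(st())
for n in("top","side"):
    im=robot.grab_frame(n);hsv=cv2.cvtColor(im,cv2.COLOR_RGB2HSV)
    m=cv2.inRange(hsv,(22,150,90),(32,255,255));k,_,s,c=cv2.connectedComponentsWithStats(m)
    C_=cam(n);print(n,[(c[j].round(1).tolist(),int(s[j,4]),s[j,:4].tolist()) for j in range(1,k) if s[j,4]>15])
    print(' expect',proj(C_,[RM+RR[:,0]*a+[0,0,.04] for a in(.02,-.06)]).round(1).tolist(),'pail',proj(C_,[[.52,-.348,.02]]).round(1).tolist())
E
```

```text
{'t': 30.46, 'p': array([0.4747, 0.2807, 0.2091]), 'op': 0.0352, 'gf': 11.46, 'F': array([-0.7, -0.5, -0.9])}
{'t': 31.04, 'p': array([0.4747, 0.2808, 0.2093]), 'op': 0.0605, 'gf': 0.0, 'F': array([ 0.2, -0.8, -0.3])}
{'t': 31.69, 'p': array([0.4747, 0.2807, 0.2092]), 'op': 0.0899, 'gf': 0.0, 'F': array([-0.7, -0.7, -0.5])}
{'t': 33.67, 'p': array([0.3747, 0.1611, 0.3886]), 'op': 0.09, 'gf': 0.0, 'F': array([-1. , -0.5,  0.3])}
top [([401.4, 191.3], 191, [391, 185, 22, 15]), ([402.0, 204.5], 71, [390, 202, 24, 5]), ([251.2, 228.7], 364, [238, 219, 26, 20])]
 expect [[125.1, 208.9], [157.4, 213.6]] pail [[395.2, 202.4]]
side [([344.1, 144.3], 275, [336, 131, 25, 25]), ([172.0, 268.0], 861, [155, 244, 33, 50]), ([259.7, 251.8], 261, [247, 245, 24, 15]), ([135.2, 288.0], 914, [117, 264, 37, 50]), ([2.5, 271.6], 17, [0, 270, 7, 4]), ([2.2, 282.2], 20, [0, 280, 6, 5])]
 expect [[135.9, 288.0], [173.0, 267.9]] pail [[345.2, 162.7]]
```

```bash
python3 - <<'E'
from h import *
print(tri(cam("top"),[[401.4,195]],cam("side"),[[345,143.5]]))
print(st());print(robot.sign_off())
E
```

```text
[[ 0.52826524 -0.34497464  0.09079558]]
{'t': 33.77, 'p': array([0.3747, 0.1609, 0.3889]), 'op': 0.09, 'gf': 0.0, 'F': array([-0. , -0.8, -0.7])}
the job is handed in; nothing more can be done
None
```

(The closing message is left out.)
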